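# Glue-press a three-ply soundboard disc

## Task

A three-ply soundboard disc is being glued up in the small hand press; its first pale ply already lies on the press plate. Lay the dark core disc on it and the other pale disc on top, neatly centred over one another, then pull the press handle over and down against its return spring until the bar is level with the red band on the scale beside it, and finish holding it steady there (let go, it springs open again). Leave the glue jar, the brush and the tape roll as they are.

Things in the scene. Friction and masses are not known exactly. Their poses are not given: they have to be found in the camera images.
- press: green hand press, fixed; origin on the bench under the centre of its round plate, x to its back (where the arm is hinged), y to its left, z up. Its wooden board, 22 mm thick, spans x -98 to 155, y -66 to 126 mm; green base 14 mm thick on it; aluminium plate of radius 43 mm, top 44 mm above the bench, with a scribed ring of radius 32 mm. Above the plate it is open while the arm is up
- plate_centre (a point): centre of the top of the press plate, where the stack belongs (44 mm above the bench)
- hinge (a point): centre of the hinge line of the press arm, 105 mm behind the plate's centre, 62 mm above the bench; the line runs along the press's y
- press_arm (a joint): angle of the press arm (rad): 0 = open, standing up; grows as the handle is pulled forward and down; 1.75 = at the mark, arm level; stop at 1.87. A return spring pulls it open (0.4 N m when open, 1.2 N m at the mark). The pad meets the full stack at about 1.68; at the mark the handle then needs about 10 N straight down
- press_handle: T-handle at the arm's end: round bar along the press's y, 152 mm long, origin at its middle; black rubber grips 16 mm thick, 15 to 71 mm either side of the middle (the arm joins at the middle); the bar spins freely. It swings about the hinge line, radius 182 mm: open, it is 71 mm behind and 168 mm above that line; at the mark 178 mm in front of and 40 mm above it (102 mm above the bench)
- mark (a point): centre of the red band (13 mm high) on the upright scale beside the left (+y) end of the bar: 102 mm above the bench, 73 mm in front of and 99 mm to the left of the plate's centre; the scale is 24 mm wide, its top 132 mm above the bench
- press_pad: round cork-faced pressing pad, 48 mm across, on a swivel under the spring plunger of the arm, 105 mm from the hinge line; the plunger's spring (1.4 N per mm) gives about 10 N on the stack at the mark. Origin at the swivel, 13 mm above the cork face
- bottom_ply: pale round disc, 55 mm across, 5 mm thick, loose, lying on the press plate inside the ring; origin at the centre of its underside
- core_ply: dark brown wooden disc, 55 mm across, 6 mm thick, 16 g, loose on the bench; origin at the centre of its underside
- top_ply: pale round disc like the first, 55 mm across, 5 mm thick, 12 g, loose on the bench; origin at the centre of its underside
- glue_jar: glue jar with grey lid, 67 mm across, 90 mm high; bystander, origin at the centre of its underside
- glue_brush: glue brush, 166 mm long, lying; bystander
- tape_roll: roll of black tape, 53 mm across, 18 mm high, lying flat; bystander

How it is judged:
By the outcome, as a careful person would: the job done as asked, in the order asked, and still so for the second after the job is handed in, while the arm keeps its last pose, push and grip.
It also fails if it takes over 72 s, if anything falls off the work surface, if the arm or the gripper's body presses on something with over 40 N, if the wrist force passes 120 N, or if a joint passes its speed limit or range.

## Robot

A 6-joint arm with a two-finger parallel gripper is mounted at the origin on the work surface; the furniture and walls round the work are solid. World frame = base frame: x ahead of the robot, y to its left, z up, the work surface at z = 0. Lengths are in mm, angles in rad, forces in N, time in s.
With the tool pointing down it reaches from about 300 to 1000 mm from the base axis. Payload 5.1 kg.
Tool frame: the origin (TCP) lies at the very end of the fingers, on their centre line; the grasp point (between the pads) lies 19 mm behind it; z points along the fingers, y is the direction in which the jaws open and shut (so a half turn about z gives the same grasp; the last joint's range is limited). The gripper opens to 95 mm and grips with 3 to 60 N. Pads are 20 mm wide; open, the fingers measure 119 mm over their backs; the gripper's body (75 mm by 180 mm) begins 59 mm behind the grasp point.
Start: joints at [-1.232, 0.124, 1.65, -0, 1.367, -0.083], TCP at [266.08, -593.031, 214.656] pointing down, gripper open.
Joint ranges: [-2.61, 2.61], [-1.02, 2.33], [0.03, 2.71], [-1.35, 4.49], [0.32, 2.68], [-2.91, 2.91]. Speed limits (rad/s): [2.57, 2.57, 3.14, 3.14, 3.14, 3.14].

## Interface

Orientations are given as a rotation vector (axis times angle).
In Python, from rig import ctrl gives the robot as it stands. The module is installed in compiled form; this text tells all that it offers.
- The arm moves only by the shell command python3 -m creep 'ROWS' [FORCE]. ROWS is text: rows parted by semicolons, each of 7 numbers parted by spaces: the closure, from 0 (fully open) to 1 (shut), then the shift along the world's x, y, z in mm, then the turn, a rotation vector about the world's x, y, z in rad. In form: gripper dx dy dz wx wy wz; .... A call has exactly 5 rows; each row shifts and turns the pose as measured when the row begins; what a row does not reach is not made up. A row lasts 1/8 s, in which the tool goes at most 62.5 mm and 10.7 degrees, less where a joint would pass 70% of its speed; a pose out of reach is approached as far as the arm can. A call is refused whole if a number of a shift passes 62.5 or a number of a turn 0.188, either way. A call with a gripper value outside its range is refused whole. The fingers move at their own pace and stop on an object; FORCE is the grip in N (left out, the last holds). Time passes only in rows, so rows that do not move let the fingers close, or fill a call up. It gives the time, the measured TCP pose, the force and the opening at its end, in the units of the state.
- ctrl.get_obs(): the state, without advancing time (a new reading comes with each control period).
- ctrl.get_image(name): name is "side" or "top" or "wrist"; returns the picture (400x640x3 uint8, red, green, blue); there is no depth.
- ctrl.get_calibration(name): a dict with "mtx" (3x3 intrinsics, pixels), "dist_coeffs" ([k1, k2, p1, p2, k3] as OpenCV has them; the pictures are not rectified), "origin" and "rotation" of the camera in the world. Camera axes: x right, y down, z forward; pixel columns grow to the right and rows downward; lengths in mm; the calibration is good to about 2 mm. A picture is of the moment at which its call begins: read the wrist's pose just before it. get_calibration takes no time and is no camera call; for the wrist camera it gives the pose at the moment of the call.
- ctrl.close_job(): hands the job in, once; it reports no verdict.
Trained networks look in the newest picture that a camera, given by its name, has taken for a name from the list of things; names that differ only in an ending like _2 or _b are one class to them, and where a whole thing is asked for, a point or a joint stands for the part that bears it (a point fixed in the world has none). Each returns a list of dicts, best first, with "score" (0 to 1); they miss things now and then, are a little off and sometimes report something else, mostly with a low value. They report only what shows in the picture. A call takes as long as a camera call.
- ctrl.search_frame(camera, target): "position" ([x, y, z] in mm, in world coordinates, good to about 4 mm: the middle of the surface that is visible of it).
- ctrl.regions_of(camera, target): "pixels" (400x640 bool, what is visible of it).
- ctrl.tip_of(camera, target): "position" ([x, y, z] in mm, in world coordinates, good to about 4 mm: a listed point, or the origin of a listed thing).
The state is a dict: "time_s": time; "joint_positions": joint angles; "joint_vel": joint speeds; "joint_efforts": joint torques, N m; "position": TCP position; "tool_rot": TCP orientation; "force": force on the tool from outside, world axes, zero at the start; "moment": the same for the moment, N m; "opening": opening from 0.0 (shut) to 1.0 (fully open).
Only numpy, scipy, OpenCV 4.12 (cv2) and the standard library are available. Lean on these libraries where they do the work, as an engineer would, in place of code of your own. Each camera call takes 0.05 s, during which the arm holds its last target. There are 200 camera calls.

## Working session

There is one attempt and no reset: what is moved stays moved. The work goes in short steps, Python scripts to look and compute and a shell command to move; the robot and the scene stay as the last step left them, time stands still between calls to the robot, and variables do not carry over. Pictures are saved under pics/ and viewed, about 8 in all and at most 12, crops included, and the job is handed in when it is done.

```bash
mkdir -p pics
cat > h.py <<'E'
import numpy as np, cv2
from rig import ctrl
from scipy.spatial.transform import Rotation as R
def cal(n):
    c=ctrl.get_calibration(n); return [np.array(c[k],float) for k in("mtx","dist_coeffs","origin","rotation")]
def ray(n,uv,z,c=None):
    K,d,o,Rm=c or cal(n)
    p=cv2.undistortPoints(np.array(uv,float).reshape(-1,1,2),K,d).reshape(-1,2)
    v=np.c_[p,np.ones(len(p))]@Rm.T
    return o+v*((z-o[2])/v[:,2])[:,None]
def save(n,f):
    im=ctrl.get_image(n); cv2.imwrite('pics/'+f,im[:,:,::-1]); return im
E
python3 - <<'E'
from h import *
o=ctrl.get_obs(); print(o['position'],o['tool_rot'],o['opening'],o['time_s'])
a=save('top','t0.png'); 
for t in ['core_ply','top_ply','bottom_ply','plate_centre','hinge','press_handle','mark','glue_jar','tape_roll','glue_brush','press']:
    r=ctrl.tip_of('top',t); print(t,[(np.round(x['position']),round(x['score'],2)) for x in r[:3]])
b=save('side','s0.png')
for t in ['plate_centre','hinge','press_handle','mark','core_ply','top_ply']:
    r=ctrl.tip_of('side',t); print(t,[(np.round(x['position']),round(x['score'],2)) for x in r[:3]])
cv2.imwrite('pics/a.png',cv2.resize(np.vstack([a,b])[:,:,::-1],(480,600)))
print(cal('top')[2:],cal('side')[2:],ctrl.get_obs()['time_s'])
E
```

```text
[ 265.86062853 -592.44768617  213.39748236] [-3.06997896e+00 -6.57227064e-01  4.47828097e-04] 1.000484250446298 0.0
core_ply [(array([ 444., -249.,   -1.]), 0.75)]
top_ply [(array([393., 171.,  -2.]), 0.76)]
bottom_ply [(array([482., -20.,  41.]), 0.55), (array([486., -23.,  45.]), 0.45)]
plate_centre [(array([486., -21.,  45.]), 0.75)]
hinge [(array([566.,  43.,  66.]), 0.94)]
press_handle [(array([620.,  86., 233.]), 0.56), (array([487., -19.,  44.]), 0.51)]
mark [(array([361.,  14., 103.]), 0.73)]
glue_jar [(array([428., 315.,   1.]), 0.88)]
tape_roll [(array([497., 245.,   1.]), 0.57)]
glue_brush [(array([332., 276.,   2.]), 0.53)]
press [(array([484., -25.,   3.]), 0.8), (array([488., -24.,  43.]), 0.21)]
plate_centre [(array([486., -22.,  47.]), 0.84)]
hinge [(array([563.,  44.,  61.]), 0.58)]
press_handle [(array([395., 173.,  -4.]), 0.26)]
mark [(array([366.,   9., 101.]), 0.87), (array([616.,  90., 230.]), 0.21)]
core_ply [(array([ 451., -252.,   -1.]), 0.45), (array([484., -22.,  43.]), 0.19)]
top_ply [(array([393., 172.,  -1.]), 0.67)]
[array([ 360.25329366,   10.29689345, 1063.57499825]), array([-2.14175844,  2.14068104, -0.12907714])] [array([264.51592416, 935.21389649, 705.72611761]), array([-0.27242098,  2.62836473, -1.47631004])] 0.95
```

View pics/t0.png

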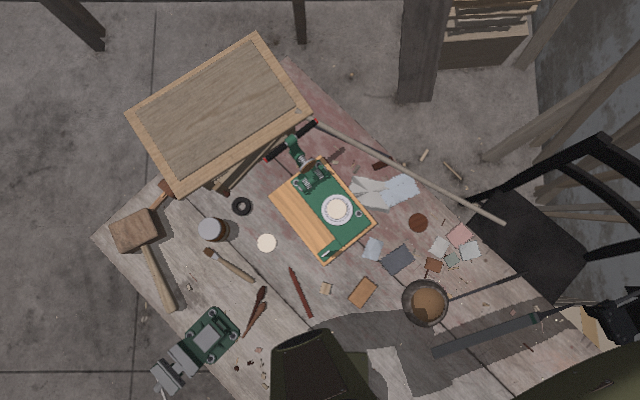

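View pics/s0.png

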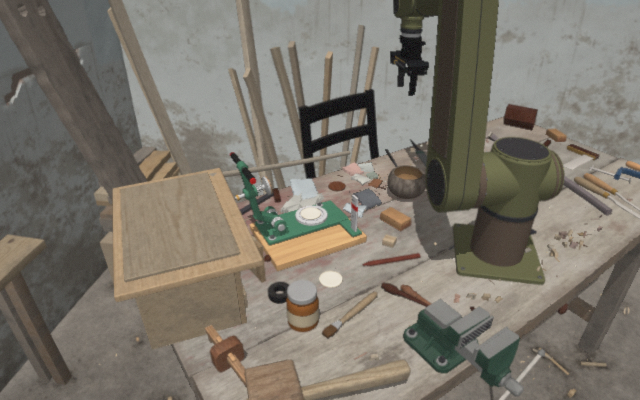

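Top view: plate at about (337,209), core at (418,222), top ply at (266,243), handle at about (290,140) beside a wooden box. The side view agrees. The press heading is about 39°, which matches the nets' points. Next I refine the discs from their masks.

```bash
python3 - <<'E'
from h import *
c=ctrl.get_calibration('top');print(np.shape(c['rotation']))
K,d,o,r=cal('top'); Rm=R.from_rotvec(r).as_matrix() if r.size==3 else r
C=(K,d,o,Rm)
im=ctrl.get_image('top')
for t,z in [('core_ply',6),('top_ply',5),('bottom_ply',49)]:
    for q in ctrl.regions_of('top',t)[:2]:
        v,u=np.nonzero(q['pixels']); print(t,q['score'],len(u),u.mean(),v.mean(),ray('top',[u.mean(),v.mean()],z,C))
o=ctrl.get_obs();T=R.from_rotvec(o['tool_rot']).as_matrix();print(T)
w=ctrl.get_calibration('wrist');print(w['origin'],R.from_rotvec(w['rotation']).as_matrix(),w['mtx'])
E
sed -i 's/return \[np.array(c\[k\],float) for k in("mtx","dist_coeffs","origin","rotation")\]/v=[np.array(c[k],float) for k in("mtx","dist_coeffs","origin","rotation")]; v[3]=R.from_rotvec(v[3]).as_matrix(); return v/' h.py
```

```text
(3,)
core_ply 0.56 333 418.25525525525524 222.35435435435434 [[ 450.63288842 -251.40889947    6.        ]]
top_ply 0.72 285 265.72280701754386 242.35087719298247 [[394.31480817 176.21174385   5.        ]]
top_ply 0.53 1177 298.8657604078165 155.46813933729823 [[644.66120082  85.2920997    5.        ]]
bottom_ply 0.78 315 336.77777777777777 208.74285714285713 [[483.87629026 -22.20771252  49.        ]]
bottom_ply 0.48 6905 317.6393917451122 202.63070238957278 [[500.675473    29.81910057  49.        ]]
[[ 9.12370946e-01  4.09364455e-01 -1.27870559e-05]
 [ 4.09364456e-01 -9.12370945e-01  3.95290721e-05]
 [ 4.51525875e-06 -4.12997431e-05 -9.99999999e-01]]
[ 331.28134946 -563.59465669  384.12301658] [[ 4.08604886e-01 -8.83772052e-01 -2.28010978e-01]
 [-9.12711346e-01 -3.95590290e-01 -1.02305042e-01]
 [ 2.15407582e-04  2.49910547e-01 -9.68268905e-01]] [[289.10362809   0.         317.52913468]
 [  0.         289.10362809 202.30714231]
 [  0.           0.           1.        ]]
```

```bash
python3 -m creep '0 30 60 0 0 0 0.06; 0 30 60 -10 0 0 0.06; 0 30 60 -15 0 0 0.06; 0 30 60 -15 0 0 0.06; 0 30 60 -15 0 0 0.02' 20
python3 -m creep '0 10 30 -10 0 0 0; 0 0 0 0 0 0 0; 0 0 0 0 0 0 0; 0 0 0 0 0 0 0; 0 0 0 0 0 0 0'
cat > look.py <<'E'
from h import *
import sys
def look(t,z,f=None):
    im=save('wrist',f or 'w.png'); c=cal('wrist')
    for q in ctrl.regions_of('wrist',t)[:2]:
        v,u=np.nonzero(q['pixels'])
        cn=max(cv2.findContours(q['pixels'].astype(np.uint8),0,1)[0],key=len).reshape(-1,2)
        P=ray('wrist',cn+0.0,z,c)[:,:2]
        # algebraic circle fit
        A=np.c_[2*P,np.ones(len(P))]; s=np.linalg.lstsq(A,(P**2).sum(1),rcond=None)[0]
        print(t,round(q['score'],2),len(u),u.mean().round(),v.mean().round(),'ctr',s[:2].round(1),'r',np.sqrt(s[2]+s[:2]@s[:2]).round(1),'mean',ray('wrist',[u.mean(),v.mean()],z,c)[0].round(1))
o=ctrl.get_obs(); T=R.from_rotvec(o['tool_rot']).as_matrix()
print('t',o['time_s'],o['position'].round(1),'y',T[:,1].round(3),'z',T[:,2].round(3),'F',o['force'].round(1),o['opening'])
if len(sys.argv)>2: 
    for a in sys.argv[2:]:
        t,z=a.split(':'); look(t,float(z),sys.argv[1])
E
python3 look.py w1.png core_ply:6
```

```text
time_s: 1.78
position: [404.4, -316.3, 165.5]
tool_rot: [2.955, 1.05, 0.004]
force: [0.6, 0.3, 0.3]
opening: 1.0
time_s: 2.4
position: [415.1, -284.9, 155.8]
tool_rot: [2.952, 1.054, 0.004]
force: [0.3, -0.4, -1.0]
opening: 1.0
t 2.4 [ 415.1 -284.9  155.8] y [ 0.633 -0.774  0.007] z [ 0.005 -0.005 -1.   ] F [ 0.3 -0.4 -1. ] 0.9997299487989035
core_ply 0.57 1939 313.0 147.0 ctr [ 452.3 -249.9] r 26.4 mean [ 452.7 -249.6    6. ]
```

View pics/w1.png

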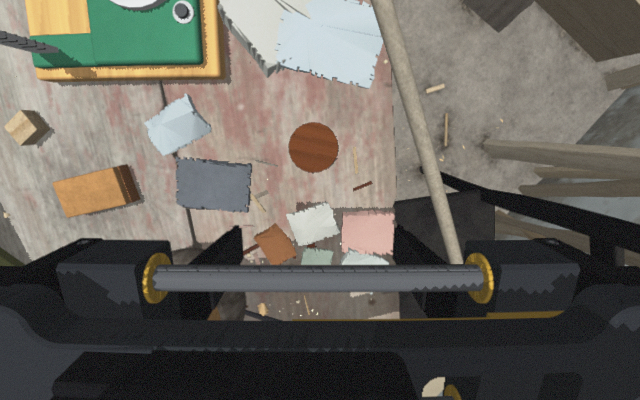

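Wrist view: core at (313,147), with clear bench around it.

```bash
python3 -m creep '0 19 18 -40 0 0 0; 0 18 17 -40 0 0 0; 0 0 0 -45 0 0 0; 0 0 0 0 0 0 0; 0 0 0 0 0 0 0'; python3 look.py w2.png core_ply:6
```

```text
time_s: 3.12
position: [454.8, -252.6, 31.9]
tool_rot: [2.948, 1.046, 0.011]
force: [0.5, -0.6, 0.4]
opening: 0.998
t 3.125 [ 454.8 -252.6   31.9] y [ 0.63  -0.777  0.015] z [ 0.011 -0.01  -1.   ] F [ 0.5 -0.6  0.4] 0.9981214727208547
core_ply 0.94 4248 311.0 229.0 ctr [ 452.4 -249.2] r 26.7 mean [ 453.  -248.7    6. ]
```

```bash
python3 -m creep '0 -2 3 -10 0.01 0.011 0; 0 0 0 -12 0 0 0; 0 0 0 -7 0 0 0; 0 0 0 0 0 0 0; 0 0 0 0 0 0 0'; python3 look.py
```

```text
time_s: 3.85
position: [454.1, -250.9, 4.2]
tool_rot: [2.958, 1.047, 0.004]
force: [-0.3, 0.0, -0.2]
opening: 0.998
t 3.85 [ 454.1 -250.9    4.2] y [ 0.629 -0.777  0.005] z [ 0.004 -0.003 -1.   ] F [-0.3  0.  -0.2] 0.9980635379686662
```

```bash
python3 -m creep '0 -1 1 -2 0.002 0.003 0; 1 0 0 0 0 0 0; 1 0 0 0 0 0 0; 1 0 0 0 0 0 0; 1 0 0 0 0 0 0' 12; python3 -m creep '1 0 0 0 0 0 0; 1 0 0 0 0 0 0; 1 0 0 20 0 0 0; 1 0 0 40 0 0 0; 1 0 0 40 0 0 0'; python3 look.py w3.png core_ply:106
```

```text
time_s: 4.47
position: [453.5, -250.1, 2.7]
tool_rot: [2.96, 1.048, 0.002]
force: [-0.8, -0.0, 0.1]
opening: 0.634
time_s: 5.1
position: [450.1, -247.8, 100.6]
tool_rot: [-2.955, -1.047, 0.007]
force: [1.3, -0.9, 0.6]
opening: 0.569
t 5.1 [ 450.1 -247.8  100.6] y [ 0.629 -0.777 -0.007] z [-0.007  0.004 -1.   ] F [ 1.3 -0.9  0.6] 0.5692196638947676
```

View pics/w3.png

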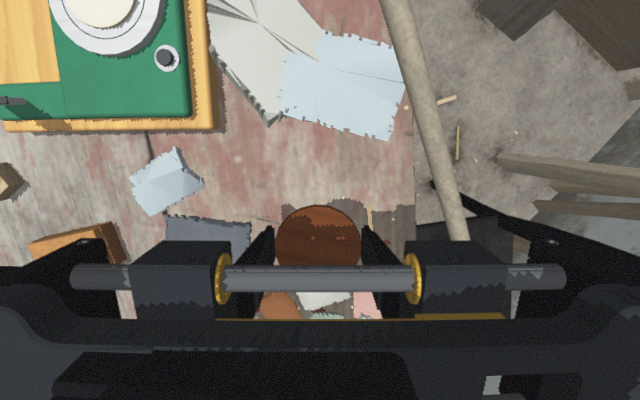

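```bash
python3 - <<'E'
from h import *
o=ctrl.get_obs()['position']; p=ray('wrist',[318,206],o[2]+3.5)[0]; d=p-o; print('in-hand ctr along tool x', d[0]*.777+d[1]*.629-27.5)
E
python3 -m creep '1 1 40 20 -0.004 -0.007 0; 1 1 50 20 0 0 0; 1 1 50 20 0 0 0; 1 0 50 10 0 0 0; 1 0 10 0 0 0 0'; python3 -m creep '1 0 0 0 0 0 0; 1 0 0 0 0 0 0; 1 0 0 0 0 0 0; 1 0 0 0 0 0 0; 1 0 0 0 0 0 0';python3 look.py w4.png bottom_ply:49 plate_centre:44; python3 -c "
from h import *
for t in ['plate_centre','bottom_ply']: print([(q['position'],q['score']) for q in ctrl.tip_of('wrist',t)[:2]])"
```

```text
in-hand ctr along tool x -1.1116459805296373
time_s: 5.82
position: [454.4, -45.1, 173.7]
tool_rot: [2.958, 1.041, 0.008]
force: [0.7, -0.3, 0.7]
opening: 0.571
time_s: 6.45
position: [453.2, -47.8, 170.6]
tool_rot: [2.961, 1.036, 0.001]
force: [0.8, -0.2, -0.2]
opening: 0.573
t 6.45 [453.2 -47.8 170.6] y [ 0.624 -0.782  0.005] z [ 0.002 -0.004 -1.   ] F [ 0.8 -0.2 -0.2] 0.5725931776536399
bottom_ply 0.62 2278 316.0 157.0 ctr [485.8 -20.5] r 26.4 mean [486.3 -20.1  49. ]
bottom_ply 0.57 37547 284.0 106.0 ctr [492.1  23.8] r 112.2 mean [505.4  34.1  49. ]
plate_centre 0.57 37413 284.0 106.0 ctr [491.7  25.2] r 113.6 mean [505.3  35.2  44. ]
[]
[([483.9, -21.6, 46.5], 0.69)]
```

View pics/w4.png

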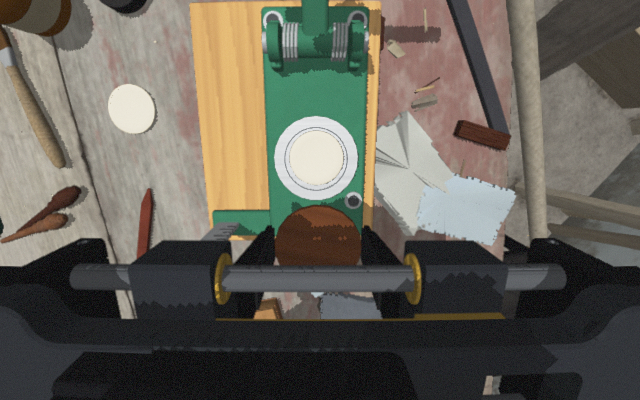

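```bash
python3 -m creep '1 11 9 -20 0.004 0.002 0.005; 1 11 9 -25 0 0 0; 1 11 9 -25 0 0 0; 1 0 0 -20 0 0 0; 1 0 0 0 0 0 0'; python3 look.py
```

```text
time_s: 7.38
position: [488.2, -19.2, 79.9]
tool_rot: [2.96, 1.047, 0.006]
force: [-0.3, 0.6, 1.0]
opening: 0.573
t 7.375 [488.2 -19.2  79.9] y [ 0.629 -0.778  0.003] z [ 0.004 -0.001 -1.   ] F [-0.3  0.6  1. ] 0.5731952710554983
```

```bash
python3 -m creep '1 -1.3 -0.7 -15 0 0.003 0; 1 0 0 -8 0 0 0; 1 0 0 -2 0 0 0; 1 0 0 0 0 0 0; 1 0 0 0 0 0 0'; python3 look.py
```

```text
time_s: 8.0
position: [488.7, -20.6, 56.2]
tool_rot: [2.959, 1.046, 0.007]
force: [0.3, 0.9, 0.3]
opening: 0.57
t 8.0 [488.7 -20.6  56.2] y [ 0.628 -0.778  0.005] z [ 0.006 -0.002 -1.   ] F [0.3 0.9 0.3] 0.5700825585548053
```

```bash
python3 -m creep '1 -1.8 0.6 -2 0.002 0.005 0; 1 0 0 -1.5 0 0 0; 1 0 0 0 0 0 0; 1 0 0 0 0 0 0; 1 0 0 0 0 0 0'; python3 look.py
```

```text
time_s: 8.62
position: [487.3, -20.0, 53.2]
tool_rot: [2.962, 1.047, 0.003]
force: [0.1, 0.3, -0.0]
opening: 0.572
t 8.625 [487.3 -20.   53.2] y [ 0.629 -0.778  0.001] z [ 0.002  0.    -1.   ] F [ 0.1  0.3 -0. ] 0.5722171744178044
```

```bash
python3 -m creep '1 -0.4 0 -1.2 0 0 0; 1 0 0 0 0 0 0; 0.3 0 0 0 0 0 0; 0.3 0 0 0 0 0 0; 0.3 0 0 0 0 0 0'; python3 look.py; python3 -m creep '0.3 0 0 10 0 0 0; 0.1 -10 -8 40 0 0 0; 0 -12 -10 40 0 0 0; 0 -11 -9 30 0 0 0; 0 0 0 0 0 0 0';python3 look.py w5.png core_ply:55 bottom_ply:49
```

```text
time_s: 9.25
position: [487.0, -20.0, 52.0]
tool_rot: [2.962, 1.047, 0.003]
force: [-0.4, 0.1, 0.6]
opening: 0.697
t 9.25 [487. -20.  52.] y [ 0.628 -0.778  0.001] z [ 0.002  0.    -1.   ] F [-0.4  0.1  0.6] 0.6969236791948592
time_s: 9.88
position: [452.9, -47.6, 178.1]
tool_rot: [2.96, 1.047, 0.005]
force: [0.9, -0.1, -0.7]
opening: 0.991
t 9.875 [452.9 -47.6 178.1] y [ 0.629 -0.777  0.003] z [ 0.004 -0.001 -1.   ] F [ 0.9 -0.1 -0.7] 0.9912702928953693
core_ply 0.56 2258 317.0 157.0 ctr [485.6 -20.1] r 26.3 mean [486.  -19.8  55. ]
```

```bash
python3 -c "
import cv2;i=cv2.imread('pics/w5.png')[80:250,200:440];cv2.imwrite('pics/w5c.png',cv2.resize(i,None,fx=3,fy=3))"
```

```text
(no output)
```

View pics/w5c.png

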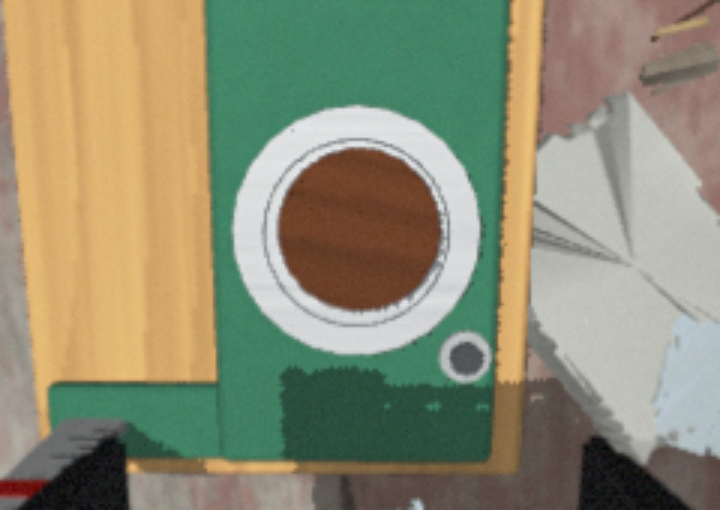

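Core is centred to under 1 mm: the core is at (485.6,-20.1) and the ply below at (485.8,-20.5). Now the top ply.

```bash
python3 -m creep '0 -18 38 0 0 0.003 0; 0 -18 40 -5 0 0 0; 0 -18 40 -10 0 0 0; 0 -18 40 -10 0 0 0; 0 -18 38 0 0 0 0'; python3 -m creep '0 0 0 0 0 0 0; 0 0 0 0 0 0 0; 0 0 0 0 0 0 0; 0 0 0 0 0 0 0; 0 0 0 0 0 0 0'; python3 look.py w6.png top_ply:5
```

```text
time_s: 10.7
position: [354.7, 153.6, 138.9]
tool_rot: [-2.955, -1.039, 0.034]
force: [-0.4, 1.0, -0.2]
opening: 0.996
time_s: 11.32
position: [353.1, 153.3, 135.4]
tool_rot: [-2.954, -1.043, 0.045]
force: [0.3, 0.1, -0.3]
opening: 1.001
t 11.325 [353.1 153.3 135.4] y [ 0.627 -0.778 -0.018] z [-0.03  -0.001 -1.   ] F [ 0.3  0.1 -0.3] 1.0010856036069185
top_ply 0.94 2230 329.0 149.0 ctr [395.8 175.2] r 26.6 mean [396.2 175.6   5. ]
top_ply 0.39 2576 555.0 212.0 ctr [500.  -61.2] r 32.7 mean [500.4 -60.3   5. ]
```

```bash
python3 -m creep '0 14 7 -25 0.001 -0.03 0; 0 14 7 -35 0 0 0; 0 14 7 -35 0 0 0; 0 0 0 -5 0 0 0; 0 0 0 0 0 0 0'; python3 look.py w7.png top_ply:5
```

```text
time_s: 12.05
position: [398.4, 174.7, 35.8]
tool_rot: [2.962, 1.043, 0.011]
force: [0.2, 0.5, 0.5]
opening: 1.002
t 12.05 [398.4 174.7  35.8] y [ 0.626 -0.779  0.003] z [ 0.007  0.001 -1.   ] F [0.2 0.5 0.5] 1.0017518621571713
top_ply 0.89 4058 314.0 230.0 ctr [396.  175.3] r 26.8 mean [396.7 175.8   5. ]
```

```bash
python3 -m creep '0 -1.5 0.3 -12 -0.001 0.007 0.003; 0 0 0 -12 0 0 0; 0 0 0 -6 0 0 0; 0 0 0 0 0 0 0; 0 0 0 0 0 0 0'; python3 look.py
```

```text
time_s: 12.78
position: [398.2, 175.3, 6.8]
tool_rot: [-2.962, -1.048, -0.009]
force: [-0.1, 0.3, 0.4]
opening: 0.998
t 12.775 [398.2 175.3   6.8] y [ 0.629 -0.777  0.002] z [ 0.006  0.002 -1.   ] F [-0.1  0.3  0.4] 0.9978172120904822
```

```bash
python3 -m creep '0 -1.5 -0.2 -4 -0.002 0.005 0; 0 0 0 0 0 0 0; 1 0 0 0 0 0 0; 1 0 0 0 0 0 0; 1 0 0 0 0 0 0' 12; python3 -m creep '1 0 0 0 0 0 0; 1 0 0 0 0 0 0; 1 0 0 0 0 0 0; 1 0 0 0 0 0 0; 1 0 0 0 0 0 0'; python3 -m creep '1 0 0 20 0 0 0; 1 0 0 40 0 0 0; 1 0 0 40 0 0 0; 1 0 0 40 0 0 0; 1 0 0 20 0 0 0';python3 look.py
```

```text
time_s: 13.4
position: [397.2, 175.3, 3.2]
tool_rot: [2.961, 1.048, 0.002]
force: [0.2, 0.3, 0.1]
opening: 0.739
time_s: 14.02
position: [397.3, 175.4, 3.3]
tool_rot: [2.961, 1.048, 0.003]
force: [0.1, -1.4, -0.7]
opening: 0.566
time_s: 14.65
position: [394.0, 174.3, 165.3]
tool_rot: [-2.962, -1.048, 0.008]
force: [0.2, -0.1, 0.1]
opening: 0.565
t 14.65 [394.  174.3 165.3] y [ 0.629 -0.778 -0.002] z [-0.005 -0.001 -1.   ] F [ 0.2 -0.1  0.1] 0.5646696475000418
```

```bash
python3 -m creep '1 18 -38 0 0 -0.005 0; 1 18 -39 0 0 0 0; 1 18 -39 0 0 0 0; 1 18 -39 0 0 0 0; 1 18 -38 0 0 0 0'; python3 -m creep '1 0 0 0 0 0 0; 1 0 0 0 0 0 0; 1 0 0 0 0 0 0; 1 0 0 0 0 0 0; 1 0 0 0 0 0 0'; python3 look.py
```

```text
time_s: 15.28
position: [486.9, -21.8, 169.1]
tool_rot: [2.956, 1.057, 0.013]
force: [0.8, 0.6, 0.4]
opening: 0.564
time_s: 15.9
position: [486.3, -21.2, 168.6]
tool_rot: [2.957, 1.056, 0.012]
force: [0.5, 0.2, -0.3]
opening: 0.567
t 15.9 [486.3 -21.2 168.6] y [ 0.634 -0.774  0.004] z [ 0.007  0.001 -1.   ] F [ 0.5  0.2 -0.3] 0.5671042101115471
```

```bash
python3 -m creep '1 0 1 -35 0 0.007 -0.005; 1 0 0 -35 0 0 0; 1 0 0 -25 0 0 0; 1 0 0 0 0 0 0; 1 0 0 0 0 0 0'; python3 look.py
```

```text
time_s: 16.52
position: [487.5, -18.5, 73.9]
tool_rot: [2.958, 1.053, 0.008]
force: [0.4, -0.2, 0.1]
opening: 0.565
t 16.525 [487.5 -18.5  73.9] y [ 0.632 -0.775  0.003] z [ 0.005  0.001 -1.   ] F [ 0.4 -0.2  0.1] 0.5654574599758545
```

```bash
python3 -m creep '1 -0.6 -1.5 -7 -0.001 0.005 -0.003; 1 0 0 -5 0 0 0; 1 0 0 0 0 0 0; 1 0 0 0 0 0 0; 1 0 0 0 0 0 0'; python3 look.py
```

```text
time_s: 17.15
position: [489.2, -20.5, 64.5]
tool_rot: [2.958, 1.048, 0.008]
force: [-0.6, -0.1, -0.4]
opening: 0.564
t 17.15 [489.2 -20.5  64.5] y [ 0.63  -0.777  0.005] z [ 0.006 -0.001 -1.   ] F [-0.6 -0.1 -0.4] 0.5640028820633302
```

```bash
python3 -m creep '1 -2.2 0.5 -3 0.001 0.006 0; 1 0 0 -2 0 0 0; 1 0 0 0 0 0 0; 1 0 0 0 0 0 0; 1 0 0 0 0 0 0'; python3 look.py
```

```text
time_s: 17.77
position: [486.8, -19.9, 59.2]
tool_rot: [2.961, 1.049, -0.001]
force: [0.5, -0.2, -0.2]
opening: 0.566
t 17.775 [486.8 -19.9  59.2] y [ 0.63  -0.777 -0.   ] z [-0.001 -0.    -1.   ] F [ 0.5 -0.2 -0.2] 0.5662877359134932
```

```bash
python3 -m creep '1 0 0 -0.8 0 0 0; 1 0 0 0 0 0 0; 0.3 0 0 0 0 0 0; 0.3 0 0 0 0 0 0; 0.3 0 0 0 0 0 0'; python3 -m creep '0.3 0 0 10 0 0 0; 0.1 -10 -8 40 0 0 0; 0 -12 -10 40 0 0 0; 0 -11 -9 30 0 0 0; 0 0 0 0 0 0 0';python3 look.py w8.png top_ply:60;  python3 -c "
import cv2;i=cv2.imread('pics/w8.png')[80:250,200:440];cv2.imwrite('pics/w8c.png',cv2.resize(i,None,fx=3,fy=3))"
```

```text
time_s: 18.4
position: [487.0, -19.9, 58.5]
tool_rot: [2.961, 1.049, -0.0]
force: [-0.1, 0.5, 0.2]
opening: 0.696
time_s: 19.02
position: [452.8, -47.5, 184.6]
tool_rot: [2.959, 1.049, 0.002]
force: [0.1, 0.5, 0.1]
opening: 0.992
t 19.025 [452.8 -47.5 184.6] y [ 0.63  -0.777  0.002] z [ 0.002 -0.001 -1.   ] F [0.1 0.5 0.1] 0.9922123044540363
top_ply 0.72 2596 44.0 16.0 ctr [429.9 270.7] r 31.9 mean [428.1 266.1  60. ]
top_ply 0.58 2299 317.0 157.0 ctr [485.1 -20.3] r 26.7 mean [485.5 -19.9  60. ]
```

View pics/w8c.png

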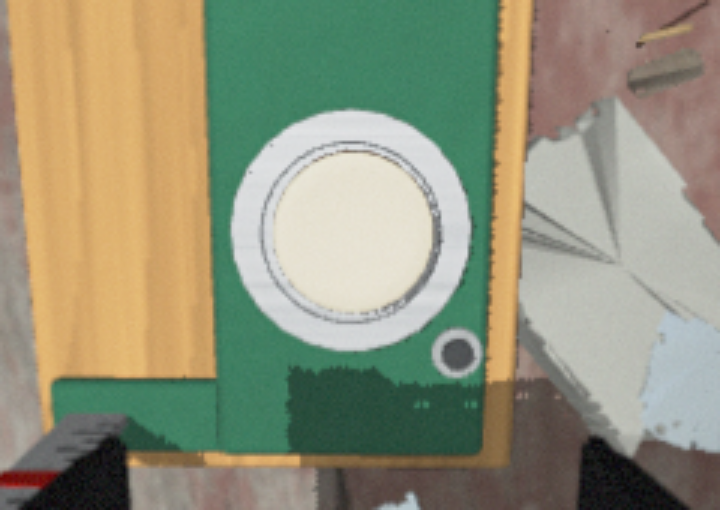

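Stack is centred: the top ply is at (485.1,-20.3). Next I raise, turn 90° and look at the handle.

```bash
python3 -m creep '0 0 0 40 0 0 0.18; 0 0 0 40 0 0 0.18; 0 10 0 30 0 0 0.18; 0 30 8 0 0 0 0.18; 0.2 30 10 0 0 0 0.18'; python3 -m creep '0.4 40 15 0 0 0 0.18; 0.4 40 15 0 0 0 0.18; 0.4 35 13 0 0 0 0.18; 0.4 35 12 0 0 0 0.13; 0.4 0 0 0 0 0 0'; python3 -m creep '0.4 0 0 0 0 0 0; 0.4 0 0 0 0 0 0; 0.4 0 0 0 0 0 0; 0.4 0 0 0 0 0 0; 0.4 0 0 0 0 0 0';python3 look.py w9.png press_handle:230; python3 -c "
from h import *
for t in ['press_handle']: print([(q['position'],q['score']) for q in ctrl.tip_of('wrist',t)[:2]])
print(ctrl.get_obs()['joint_positions'])"
```

```text
time_s: 19.75
position: [519.5, -26.3, 284.4]
tool_rot: [-2.171, -2.262, 0.03]
force: [0.3, -0.1, -0.5]
opening: 0.945
time_s: 20.38
position: [673.3, 34.1, 269.5]
tool_rot: [-1.264, -2.858, 0.046]
force: [-1.4, 0.1, 0.6]
opening: 0.601
time_s: 21.0
position: [670.5, 33.5, 267.6]
tool_rot: [-1.267, -2.852, 0.049]
force: [0.0, -0.6, -0.1]
opening: 0.598
t 21.0 [670.5  33.5 267.6] y [ 0.741  0.67  -0.037] z [-0.031 -0.02  -0.999] F [ 0.  -0.6 -0.1] 0.5983434883978552
press_handle 0.72 4185 319.0 107.0 ctr [592.6 124.4] r 21.6 mean [615.4  96.6 230. ]
[]
[-0.02077928  0.16465772  1.51719213 -0.02096531  1.49049939 -0.75386287]
```

View pics/w9.png

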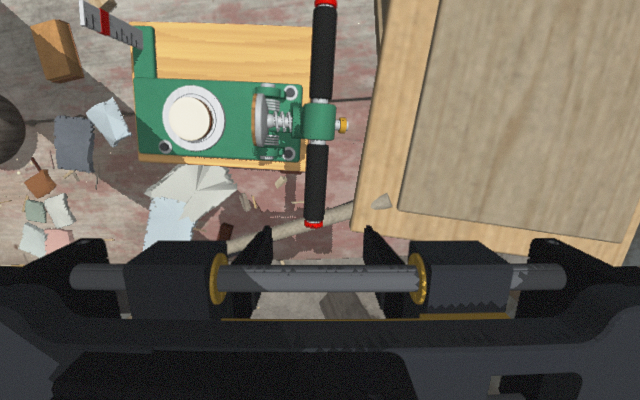

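Run:
```python
from h import *
c=cal('wrist'); print('grip',ray('wrist',[[316,182],[314,218],[323,20],[317,145]],230,c).round(1))
def line(n,uv):
    a=ray(n,[uv],0)[0]; b=ray(n,[uv],300)[0]; return a,(b-a)/300
a,u=line('wrist',[353,232]); b,v=line('top',[312,111])
s=np.linalg.lstsq(np.c_[u,-v],b-a,rcond=None)[0]; print('corner',a+s[0]*u,b+s[1]*v)
```

```text
grip [[648.6  56.4 230. ]
 [665.8  35.  230. ]
 [580.6 138.6 230. ]
 [631.4  76.5 230. ]]
corner [704.83637066  40.21919013 198.24905281] [702.67108397  40.95035231 197.41892525]
```

Wrist view: right grip runs from (317,145) to (314,218). The box corner at (353,232) triangulates to z≈198, below where the fingertips will be.

```bash
python3 -m creep '0.4 -10 10 0 0.02 -0.031 -0.05; 0.4 -10 11 0 0 0 0; 0.4 0 0 0 0 0 0; 0.4 0 0 -15 0 0 0; 0.4 0 0 0 0 0 0'; python3 look.py
```

```text
time_s: 21.78
position: [650.3, 55.2, 251.0]
tool_rot: [-1.345, -2.838, 0.0]
force: [0.1, 0.2, -0.7]
opening: 0.596
t 21.775 [650.3  55.2 251. ] y [ 0.774  0.633 -0.001] z [-0.001  0.    -1.   ] F [ 0.1  0.2 -0.7] 0.5962266404710773
```

```bash
python3 -m creep '0.4 0 0 -15 0 0 0; 0.4 0 0 -15 0 0 0; 0.4 0 0 -6 0 0 0; 0.4 0 0 0 0 0 0; 0.4 0 0 0 0 0 0' 25; python3 look.py; python3 -m creep '1 0 0 0 0 0 0; 1 0 0 0 0 0 0; 1 0 0 0 0 0 0; 1 0 0 0 0 0 0; 1 0 0 0 0 0 0'; python3 look.py
```

```text
time_s: 22.4
position: [650.1, 54.7, 210.8]
tool_rot: [-1.345, -2.836, 0.002]
force: [-0.1, -0.9, -0.6]
opening: 0.601
t 22.4 [650.1  54.7 210.8] y [ 0.774  0.633 -0.003] z [-0.003 -0.    -1.   ] F [-0.1 -0.9 -0.6] 0.601488855600681
time_s: 23.02
position: [649.3, 53.3, 212.4]
tool_rot: [-1.345, -2.836, 0.008]
force: [-5.8, -3.8, 1.7]
opening: 0.164
t 23.025 [649.3  53.3 212.4] y [ 0.774  0.633 -0.006] z [-0.005 -0.003 -1.   ] F [-5.8 -3.8  1.7] 0.16355605462723324
```

```bash
cat > arc.py <<'E'
from h import *
import sys
step,goal=float(sys.argv[1]),float(sys.argv[2])
f=np.array([-.777,-.629]); H=np.array([649.3,53.3]); 
o=ctrl.get_obs(); p=o['position']; d=p[:2]-H
F=d@f-71; U=p[2]-212.4+168; lat=d@np.array([.629,-.777])
a=np.degrees(np.arctan2(U,F)); th=np.radians(112.9-a); r=np.hypot(F,U)
print('theta',th.round(3),'r',r.round(1),'lat',lat.round(1),'force',o['force'].round(1),'mom',o['moment'].round(2),'open',o['opening'])
z=R.from_rotvec(o['tool_rot']).as_matrix()[:,2]; print('tilt fix',-z[1].round(3),z[0].round(3))
P=np.array([F,U]);
for k in range(5):
    a2=max(a-step*(k+1),112.9-np.degrees(goal)); Q=182*np.array([np.cos(np.radians(a2)),np.sin(np.radians(a2))])
    e=Q-P; P=Q; print((f*e[0]).round(1),e[1].round(1))
E
python3 arc.py 4 1.75
```

```text
theta -0.0 r 182.4 lat -0.0 force [-5.8 -3.8  1.7] mom [-0.73  0.97 -0.02] open 0.16355605462723324
tilt fix 0.003 -0.005
[-9.3 -7.6] 4.2
[-9.4 -7.6] 3.7
[-9.6 -7.8] 2.8
[-9.8 -7.9] 2.0
[-9.8 -8. ] 1.1
```

```bash
python3 -m creep '1 -9.3 -7.6 4.2 0.003 -0.005 0; 1 -9.4 -7.6 3.7 0 0 0; 1 -9.6 -7.8 2.8 0 0 0; 1 -9.8 -7.9 2 0 0 0; 1 -9.8 -8 1.1 0 0 0'; python3 arc.py 4 1.75
```

```text
time_s: 23.65
position: [600.0, 13.6, 227.1]
tool_rot: [1.345, 2.835, 0.008]
force: [2.4, 1.7, -3.5]
opening: 0.157
theta 0.358 r 182.8 lat -0.2 force [ 2.4  1.7 -3.5] mom [ 0.32 -0.68 -0.12] open 0.15739518328660584
tilt fix -0.003 0.005
[-9.9 -8. ] -0.8
[-9.9 -8. ] -0.8
[-9.8 -7.9] -1.7
[-9.7 -7.8] -2.6
[-9.5 -7.7] -3.4
```

Tracking the arc well; I continue.

```bash
python3 -m creep '1 -9.9 -8 -0.8 -0.003 0.005 0; 1 -9.9 -8 -0.8 0 0 0; 1 -9.8 -7.9 -1.7 0 0 0; 1 -9.7 -7.8 -2.6 0 0 0; 1 -9.5 -7.7 -3.4 0 0 0'; python3 arc.py 4 1.75
```

```text
time_s: 24.28
position: [548.2, -28.1, 217.9]
tool_rot: [1.346, 2.837, 0.003]
force: [4.9, 2.5, -2.5]
opening: 0.159
theta 0.726 r 183.2 lat -0.4 force [ 4.9  2.5 -2.5] mom [ 0.47 -0.88 -0.08] open 0.159366225593248
tilt fix -0.001 0.002
[-8.9 -7.2] -5.6
[-9.  -7.3] -5.3
[-8.7 -7. ] -6.1
[-8.3 -6.7] -6.9
[-7.9 -6.4] -7.6
```

```bash
python3 -m creep '1 -8.9 -7.2 -5.6 -0.001 0.002 0; 1 -9 -7.3 -5.3 0 0 0; 1 -8.7 -7 -6.1 0 0 0; 1 -8.3 -6.7 -6.9 0 0 0; 1 -7.9 -6.4 -7.6 0 0 0'; python3 arc.py 4 1.75
```

```text
time_s: 24.9
position: [502.9, -64.6, 185.7]
tool_rot: [1.346, 2.837, 0.004]
force: [3.7, 3.9, -0.0]
opening: 0.161
theta 1.091 r 183.4 lat -0.5 force [ 3.7  3.9 -0. ] mom [ 0.57 -0.89 -0.13] open 0.16081236694144443
tilt fix -0.001 0.003
[-6.7 -5.4] -9.5
[-6.9 -5.6] -9.1
[-6.4 -5.2] -9.7
[-5.9 -4.7] -10.2
[-5.3 -4.3] -10.7
```

```bash
python3 -m creep '1 -6.7 -5.4 -9.5 -0.001 0.003 0; 1 -6.9 -5.6 -9.1 0 0 0; 1 -6.4 -5.2 -9.7 0 0 0; 1 -5.9 -4.7 -10.2 0 0 0; 1 -5.3 -4.3 -10.7 0 0 0'; python3 arc.py 4 1.75
```

```text
time_s: 25.52
position: [469.4, -91.6, 134.6]
tool_rot: [-1.347, -2.838, -0.001]
force: [3.8, 5.0, 1.4]
opening: 0.159
theta 1.457 r 183.6 lat -0.6 force [3.8 5.  1.4] mom [ 0.88 -0.92 -0.11] open 0.1585024917157269
tilt fix -0.001 -0.0
[-3.5 -2.8] -12.0
[-3.9 -3.2] -11.7
[-3.3 -2.7] -12.0
[-2.6 -2.1] -12.2
[-0.4 -0.4] -2.5
```

```bash
python3 -m creep '1 -3.5 -2.8 -12 -0.001 0 0; 1 -3.9 -3.2 -11.7 0 0 0; 1 -2 -1.6 -7 0 0 0; 1 -1.5 -1.2 -5 0 0 0; 1 0 0 0 0 0 0'; python3 arc.py 1 1.75; python3 look.py w10.png mark:102
```

```text
time_s: 26.15
position: [456.9, -101.7, 96.5]
tool_rot: [-1.347, -2.837, 0.003]
force: [2.5, 3.4, 3.1]
opening: 0.162
theta 1.683 r 183.5 lat -0.6 force [2.5 3.4 3.1] mom [ 0.58 -0.49 -0.06] open 0.16205769054336072
tilt fix 0.001 -0.002
[0.5 0.4] -3.5
[-0.6 -0.5] -3.1
[-0.6 -0.5] -3.1
[-0.5 -0.4] -2.6
[-0. -0.] 0.0
t 26.15 [ 456.9 -101.7   96.5] y [ 0.775  0.632 -0.002] z [-0.002 -0.001 -1.   ] F [2.5 3.4 3.1] 0.16205769054336072
mark 0.75 22831 414.0 161.0 ctr [468.4 -13.2] r 69.1 mean [467.6 -25.9 102. ]
mark 0.59 71465 435.0 116.0 ctr [467.1  -5.7] r 87.1 mean [459.7  -0.8 102. ]
```

View pics/w10.png

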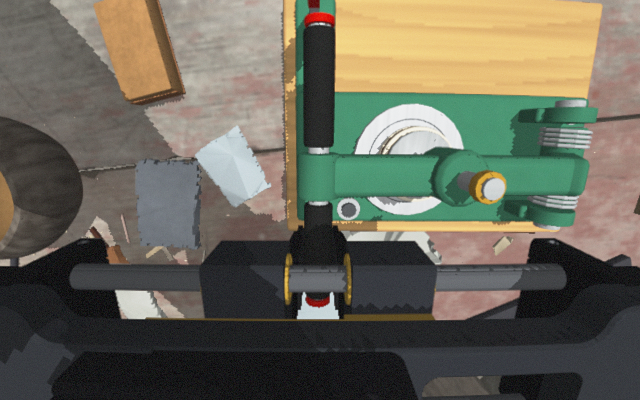

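Wrist view: bar at column ~318, with its left end beside the scale at about (320,10). Lowering the last bit slowly.

```bash
python3 -m creep '1 -0.3 -0.2 -3.3 0.001 -0.002 0; 1 -0.6 -0.5 -3 0 0 0; 1 -0.6 -0.5 -3 0 0 0; 1 -0.5 -0.4 -2.6 0 0 0; 1 0 0 0 0 0 0'; python3 arc.py 1 1.75
python3 - <<'E'
from h import *
im=save('side','s1.png')
for t in ['mark','press_handle','press_pad']:
    print(t,[(np.round(q['position'],1),q['score']) for q in ctrl.tip_of('side',t)[:2]])
c=cal('side'); rv,_=cv2.Rodrigues(c[3].T); uv=cv2.projectPoints(np.array([[367,10,102.]]),rv,-c[3].T@c[2],c[0],c[1])[0].ravel(); print(uv)
u,v=uv.astype(int); cv2.imwrite('pics/s1c.png',cv2.resize(im[v-40:v+40,u-80:u+40,::-1],None,fx=6,fy=6,interpolation=2))
E
```

```text
time_s: 26.88
position: [455.2, -103.1, 88.0]
tool_rot: [-1.346, -2.838, 0.0]
force: [-0.1, 4.6, 9.0]
opening: 0.161
theta 1.731 r 183.4 lat -0.5 force [-0.1  4.6  9. ] mom [ 0.9  -0.06 -0.08] open 0.16066074958516174
tilt fix -0.0 -0.001
[0.5 0.4] -3.4
[-0.1 -0. ] -0.3
[-0. -0.] 0.0
[-0. -0.] 0.0
[-0. -0.] 0.0
mark [(array([363.9,   5.5, 101.2]), 0.55)]
press_handle [(array([427. , -68.3, 106.2]), 0.45)]
press_pad [(array([483.2, -26.2,  69.2]), 0.71), (array([568. ,  45.9,  58.3]), 0.47)]
[352.72217256 207.04956162]
```

View pics/s1c.png

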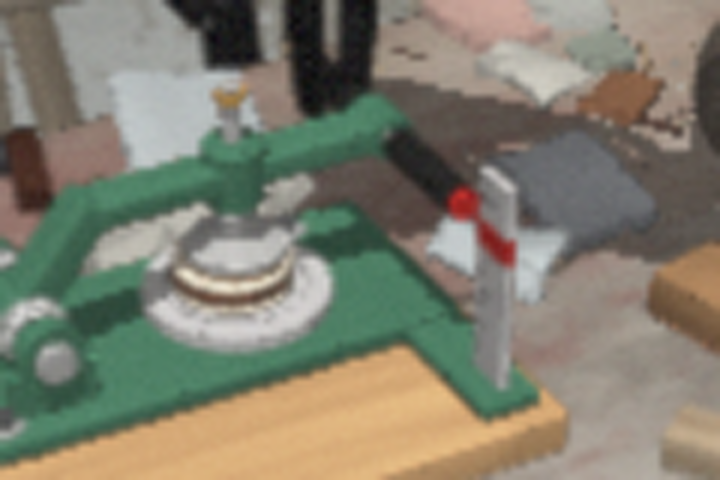

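Side crop: the pad sits on a neat stack, and the bar cap at (463,203) points just above the red band (497,240). About 3 mm more.

```bash
python3 -m creep '1 -0.2 -0.1 -2.4 0 -0.001 0; 1 0 0 -1.2 0 0 0; 1 0 0 0 0 0 0; 1 0 0 0 0 0 0; 1 0 0 0 0 0 0'; python3 arc.py 1 1.75
python3 - <<'E'
from h import *
im=save('side','s2.png')
c=cal('side'); rv,_=cv2.Rodrigues(c[3].T)
px=np.array([.777,.629,0]);py=np.array([-.629,.777,0]);P=np.array([485.6,-20.4,0])
pts=np.array([P-73*px+y*py+[0,0,102+d] for y in(73,99) for d in(-5,0,5)])
print(cv2.projectPoints(pts,rv,-c[3].T@c[2],c[0],c[1])[0].reshape(-1,2).round(1))
h=cv2.cvtColor(im,cv2.COLOR_RGB2HSV).astype(int)
m=(((h[...,0]<8)|(h[...,0]>172))&(h[...,1]>150)&(h[...,2]>90)).astype(np.uint8); m[:150]=0;m[260:]=0;m[:,:300]=0;m[:,400:]=0
n,_,s,ct=cv2.connectedComponentsWithStats(m); print([(s[i,4],ct[i].round(1)) for i in range(1,n) if s[i,4]>5])
cv2.imwrite('pics/s2c.png',cv2.resize(im[167:247,272:392,::-1],None,fx=6,fy=6,interpolation=2))
E
```

```text
time_s: 27.7
position: [455.4, -102.9, 89.3]
tool_rot: [-1.344, -2.838, -0.001]
force: [-0.5, 4.6, 8.1]
opening: 0.157
theta 1.723 r 183.5 lat -0.6 force [-0.5  4.6  8.1] mom [ 0.86 -0.12 -0.14] open 0.15721784689462973
tilt fix -0.001 -0.001
[0.5 0.4] -3.4
[-0.3 -0.2] -1.7
[-0. -0.] 0.0
[-0. -0.] 0.0
[-0. -0.] 0.0
[[347.5 203.9]
 [347.5 202.3]
 [347.6 200.6]
 [352.8 208.9]
 [352.8 207.2]
 [352.9 205.5]]
[(np.int32(17), array([348.7, 199.9])), (np.int32(14), array([354.1, 207.2]))]
```

View pics/s2c.png

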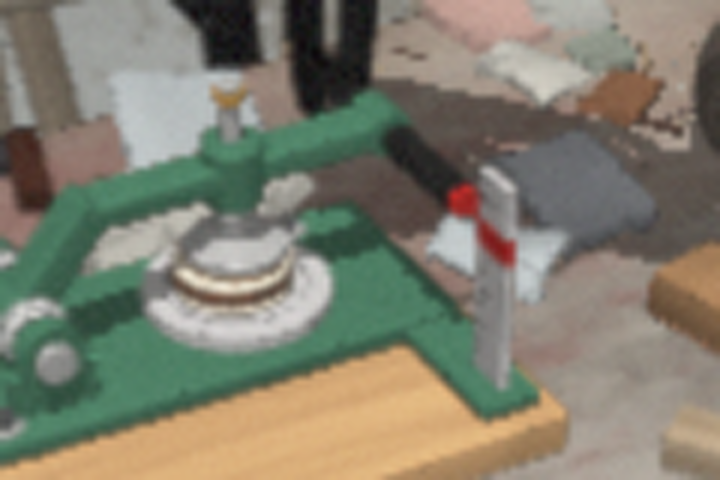

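Rows re-base on the measured pose, so zero rows let the spring lift the bar slightly. I press on with nonzero rows, aiming at TCP z≈84.

```bash
python3 -m creep '1 0 0 -3 0 -0.001 0; 1 0 0 -3 0 0 0; 1 0 0 -3 0 0 0; 1 0 0 -2 0 0 0; 1 0 0 -2 0 0 0'; python3 arc.py 1 1.75|head -1
```

```text
time_s: 28.38
position: [454.2, -104.0, 82.0]
tool_rot: [-1.34, -2.835, 0.006]
force: [-3.2, 4.9, 12.7]
opening: 0.16
theta 1.764 r 183.4 lat -0.5 force [-3.2  4.9 12.7] mom [ 0.79  0.45 -0.1 ] open 0.16014500586305713
```

```bash
cat > chk.py <<'E'
from h import *
im=ctrl.get_image('side')
h=cv2.cvtColor(im,cv2.COLOR_RGB2HSV).astype(int)
m=(((h[...,0]<8)|(h[...,0]>172))&(h[...,1]>150)&(h[...,2]>90)).astype(np.uint8); m[:150]=0;m[260:]=0;m[:,:300]=0;m[:,400:]=0
n,_,s,ct=cv2.connectedComponentsWithStats(m); print([(s[i,4],ct[i].round(1)) for i in range(1,n) if s[i,4]>5])
cv2.imwrite('pics/s3c.png',cv2.resize(im[167:247,272:392,::-1],None,fx=6,fy=6,interpolation=2))
o=ctrl.get_obs(); print(o['time_s'],o['position'],o['force'],o['joint_vel'].round(3))
E
python3 chk.py; python3 chk.py; python3 chk.py
```

```text
[(np.int32(32), array([351.3, 204.3]))]
28.425 [ 454.15635026 -103.96709387   81.93838038] [-3.37922192  4.09408321 12.59532179] [ 0.    -0.001 -0.    -0.001 -0.001 -0.002]
[(np.int32(32), array([351.3, 204.3]))]
28.475 [ 454.15555415 -103.9749836    81.99363094] [-2.82672387  4.33330664 12.31883405] [ 0.001 -0.001 -0.001 -0.001  0.    -0.001]
[(np.int32(32), array([351.3, 204.3]))]
28.525 [ 454.1821766  -103.95368295   82.04969719] [-3.63950966  5.8495912  12.64732065] [ 0.001 -0.003  0.     0.     0.003 -0.001]
```

View pics/s3c.png

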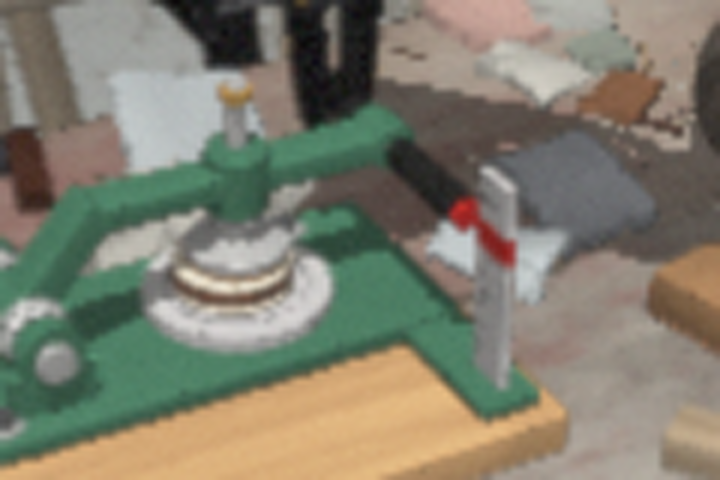

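The bar is level with the band and steady. The cap-to-band offset is 5.2 px against 4.9 expected. Handing in.

```bash
python3 -c "
from rig import ctrl
print(ctrl.close_job()); o=ctrl.get_obs(); print(o['time_s'],o['position'],o['force'],o['opening'])"
```

```text
the job is handed in; nothing more can be done
None
the job is handed in; nothing more can be done
```

I laid the dark core and then the second pale disc on the first ply. I then gripped the right side of the press handle, swung it over and down, and handed the job in at about 28.5 s with the gripper still holding it.

- **Stack:** the wrist camera put the three disc centres within about 1 mm of each other: (485.8, -20.5), (485.6, -20.1) and (485.1, -20.3). The side view showed the pad sitting on the whole stack, but I had no close view of it under the pad.
- **Bar:** the side camera put it within about 1 mm of the middle of the red band. The arc computed from the tool position disagreed a little, at 1.764 rad against 1.75, about 2 mm low. Both are within the 13 mm band.
- **Hold:** the joints were still and the vertical force steady at about 12.5 N, slightly above the 10 N nominal, over the last three readings. An earlier try let the bar rise about 1 mm, because rows with no motion gave way to the spring. I pressed it down again before these checks.
- **Bystanders:** I made no contact with the jar, brush or tape as far as the pictures and forces show, but I did not measure them again at the end.

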